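# Set the bead jar's bayonet lid half turned and hold it

## Robot

A 6-joint arm with a two-finger parallel gripper is mounted at the origin on the work surface. World frame = base frame: x ahead of the robot, y to its left, z up, the work surface at z = 0. Lengths are in m, angles in rad, forces in N, time in s.
With the tool pointing down it reaches from about 0.35 to 0.975 m from the base axis. Payload 4.9 kg.
Tool frame: the origin (TCP) lies on the centre line of the jaws, within the pads' length; the fingertips stand manip.tip_reach ahead of it and the grasp point (between the pads) is the TCP (manip.tip_reach is the distance from the TCP to the fingertips, in m); z points along the fingers, y is the line along which they close (so a half turn about z gives the same grasp; the last joint's range is limited). The gripper opens to 85 mm and grips with 20 to 120 N. Pads are 22 mm wide; open, the fingers measure 114 mm over their backs; the gripper's body (76 mm by 85 mm) begins 54 mm behind the grasp point. The pads swing forward as they close: fully open they stand 13 mm farther back than shut.
Start: joints at [0.999, 0.053, 1.613, -0, 1.476, -0.119], TCP at [0.273, 0.562, 0.25] pointing down, gripper open.
Joint ranges: [-3.01, 3.01], [-1.01, 2.22], [0.06, 2.58], [-1.02, 4.17], [0.09, 2.62], [-3.14, 3.14]. Speed limits (rad/s): [2.57, 2.57, 3.14, 3.14, 3.14, 3.14].

## Interface

Orientations are given as a unit quaternion [w, x, y, z].
In Python, from plant import manip gives the robot as it stands. The module is installed in compiled form; this text tells all that it offers.
- The arm moves only by the tool move_arm, never from a script. Its argument "rows" is a list of rows, each a list of 7 numbers: the shift along the tool's x, y, z in cm, then the turn, a rotation vector about the tool's x, y, z in degrees, then the opening, from -1 (shut) to 1 (fully open). In form: [[tx, ty, tz, ax, ay, az, jaw], ...]. A call has 1 to 20 rows; each row shifts and turns the commanded pose from where the row before left it, along the tool's axes as they then stand; what a row does not reach is not made up. A row lasts 1/12 s, in which the tool goes at most 41.7 mm and 7.16 degrees, less where a joint would pass 70% of its speed; a pose out of reach is approached as far as the arm can. A call is refused whole if a number of a shift passes 4.17 or a number of a turn 7.16, either way. A call with a gripper value outside its range is refused whole. The fingers move at their own pace and stop on an object; the grip force is fixed at half the most. Time passes only in rows, so rows that do not move let the fingers close. It gives the time, the measured TCP pose, the force, the opening and the grip force at its end, in the units of the state.
- manip.state(): the state, without advancing time (a new reading comes with each control period).
- manip.grab_frame(name): name is "scene" or "top" or "wrist"; returns a dict with "img" (400x640x3 uint8, blue, green, red), "mtx" (3x3 intrinsics, pixels), "k1" (the pictures are not rectified: a ray, as slopes to the right and down, at radius r is drawn at 1 + k1 r^2 times it, then the intrinsics apply), "R" (3x3) and "t" (3): a world point X has camera coordinates R X + t. Camera axes: x right, y down, z forward; pixel columns grow to the right and rows downward; lengths in m; the calibration is good to about 2 mm. A picture is of the moment at which its call begins. There is no depth.
- manip.job_done(): hands the job in; it is judged then, once.
The state is a dict: "time": time; "joint_pos": joint angles; "joint_vel": joint speeds; "joint_efforts": joint torques, N m; "tool_pos": TCP position; "tool_rot": TCP orientation; "contact_force": force on the tool from outside, world axes, zero at the start; "ft_torque": the same for the moment, N m; "gripper_width": opening from 0.0 (shut) to 1.0 (fully open); "grasp_force": force on a finger pad.
Only numpy, scipy, OpenCV 4.12 (cv2) and the standard library are available. Lean on these libraries where they do the work, as an engineer would, in place of code of your own. Each camera call takes 0.05 s, during which the arm holds its last target. There are 200 camera calls.

## Task

Pick up the loose bayonet lid by its grip bar, lower it level into the bead jar's collar with its two ears going down through the two notches until they rest on the ledge, then turn it clockwise (seen from above) half-way to its lock: an eighth of a turn, 45 degrees, half of the quarter turn that would lock it. It must never be turned on into the click of the catch; finish while still gripping the lid, holding it still at that half-turned place so that I can mark it. Leave the ramekin, the pliers, the organizer's lid and the acrylic cube's door as they are.

Things in the scene. Friction and masses are not known exactly. Their poses are not given: they have to be found in the camera images.
- lid: Loose bayonet lid, 110 g, upright on the table: steel disc 55 mm across, 18 mm tall; two ears at its foot, one on each side, along its x (tips 37.5 mm from the axis, 11 mm wide, 5 mm thick, flush with the underside). On top a dark wooden grip bar, also along x: 46 mm long, 12 mm thick (y), 18 to 48 mm above the underside. Origin: centre of the underside, z up. Same after a half turn.
- lid_ear (a point): Tip of the ear on the lid's +x side, 37.5 mm from the lid's axis, 2.5 mm above its underside.
- lid_grip (a point): Middle of the lid's grip bar, on the lid's axis, 42 mm above its underside; axes as the lid's.
- jar: Bead jar: glass, 86 mm across, aluminium collar 92 mm across, fixed on a maple stand 130 x 130 x 12 mm; it cannot move. Origin: on the jar's axis at table height, z up. The collar's mouth is 60 mm wide; along x, on both sides, a 16 mm wide notch goes out to 40 mm from the axis, through the 5 mm thick lip. Same after a half turn, but for the catch.
- jar_rim (a point): Centre of the collar's mouth, at the top of the rim, 100 mm above the table; axes as the jar's.
- jar_ledge (a point): On the jar's axis, 86 mm above the table: height of the ledge, the floor of the 9 mm high, 80 mm wide track below the lip. A seated lid's underside is here (up to 4 mm play above). Lid x along jar x: 0 degrees. Stops allow only clockwise turning (negative yaw): half-way is 45 degrees, the catch is met at about 60, clicks at about 90. Nothing springs the lid back.
- catch (a joint): The sprung catch, a steel plunger with a 5 mm radius nose that sticks into the track 75 degrees clockwise of the jar's x; value in m, 0 at rest, up to 0.004 pushed outwards by a passing ear (about 1 N to start, 1 N more per mm).
- ramekin: White ceramic ramekin, 72 mm across, 45 mm high, loose bystander. Origin: centre of its underside.
- pliers: Stainless round-nose pliers lying flat, about 125 mm long, 58 mm wide, 12 mm high, loose bystander. Origin: at the pivot on the table, noses along x.
- organizer_lid (a joint): Hinged lid of the olive plastic organizer (130 x 150 x 55 mm, fixed bystander far to the left); rad, 0 shut.
- cube_door (a joint): Swing door of the clear acrylic cube (90 mm, fixed bystander far to the right); rad, 0 shut.
Mind the look-alikes: they are no part of the job. Leave any blue or orange look-alike of the lid alone.

How it is judged:
On the way, in this order (a step that is already met when the one before it is completed fails the run):
1. the lid is down on the ledge, its ears straight below the notches (z of lid in the frame of jar between 0.083 and 0.0915 m and horizontal distance between lid and jar below 0.005 m and angle between lid's own z axis and vertical below 0.12 rad and angle between the x axis of lid and the x axis of jar, either way round below 0.25 rad), for 0.1 s.
2. the lid, gripped, is turned half-way under the lip (z of lid in the frame of jar between 0.083 and 0.0915 m and horizontal distance between lid and jar below 0.005 m and angle between lid's own z axis and vertical below 0.12 rad and ((x of lid_ear in the frame of jar above 0 m and y of lid_ear in the frame of jar below 0 m) or (x of lid_ear in the frame of jar below 0 m and y of lid_ear in the frame of jar above 0 m)) and angle between the x axis of lid and the x axis of jar, either way round between 0.56 and 1.01 rad and contact force between the fingers and lid above 2 N), for 0.3 s.
At the end, for the whole second after the job is handed in: The lid is still gripped (more than 2 N of finger contact), at rest and level (within 0.12 rad), in the track below the lip (underside 83 to 91.5 mm above the table, within 5 mm of the jar's axis), turned clockwise 0.56 to 1.01 rad (32 to 58 degrees) from the notches, the catch not pushed back (all of step 2 and angular speed of lid below 0.15 rad/s and linear speed of lid below 0.02 m/s and value of joint catch below 0.001 m); the arm keeps its last pose, push and grip.
It fails at once if the lid was turned on into the catch (beyond 66 degrees in the track) (z of lid in the frame of jar below 0.093 m and horizontal distance between lid and jar below 0.01 m and angle between the x axis of lid and the x axis of jar, either way round above 1.15 rad).
It fails at once if the catch was pushed right back by an ear (value of joint catch above 0.002 m).
It fails at once if the ramekin was moved more than 15 mm (distance of ramekin from where it was at the start of the episode above 0.015 m).
It fails at once if the pliers were moved more than 15 mm (distance of pliers from where it was at the start of the episode above 0.015 m).
It fails at once if the organizer's lid or the cube's door was opened (value of joint organizer_lid above 0.15 rad or value of joint cube_door above 0.2 rad).
It also fails if it takes over 40 s, if anything falls off the work surface, if the arm or the gripper's body presses on something with over 40 N, if the wrist force passes 120 N, or if a joint passes its speed limit or range.

## Working session

There is one attempt and no reset: what is moved stays moved. The work goes in short steps, Python scripts to look and compute and a tool call to move; the robot and the scene stay as the last step left them, time stands still between calls to the robot, and variables do not carry over. Pictures are saved under pics/ and viewed, at most 10 in all, crops included, and the job is handed in when it is done.

Besides the shell and the picture viewer there is one more tool, called after "Emit:" as name([rows], argument=value, ...), one row to a line, values as JSON. move_arm: Moves the arm, as the interface text tells. Its arguments: {"type":"object","properties":{"rows":{"type":"array","items":{"type":"array","items":{"type":"number"}}}},"required":["rows"]}

```bash
mkdir -p pics
cat > h.py <<'E'
import numpy as np, cv2, pickle
from plant import manip
def grab(n,f=None):
    d=manip.grab_frame(n)
    if f: cv2.imwrite('pics/%s.png'%f,d['img']); pickle.dump(d,open('pics/%s.pkl'%f,'wb'))
    return d
def dist(d): return np.array([d['k1'],0,0,0],float)
def p2w(d,uv,z):
    # ray slopes; forward model slope*(1+k1 r^2)
    q=cv2.undistortPoints(np.array(uv,float).reshape(-1,1,2),np.array(d['mtx']),dist(d)).reshape(-1,2)
    R=np.array(d['R']);t=np.array(d['t']).ravel();C=-R.T@t
    r=np.c_[q,np.ones(len(q))]@R
    return C+r*((z-C[2])/r[:,2])[:,None]
def w2p(d,X):
    return cv2.projectPoints(np.array(X,float).reshape(-1,1,3),cv2.Rodrigues(np.array(d['R']))[0],np.array(d['t'],float),np.array(d['mtx']),dist(d))[0].reshape(-1,2)
E
python3 - <<'E'
from h import *
for n in ('scene','top'):
    d=grab(n,n+'0'); R=np.array(d['R']);print(n,d['k1'],d['mtx'][0][0],-R.T@np.array(d['t']).ravel(),R[2])
s=manip.state();print(s,manip.tip_reach)
E
```

```text
scene 0.012577874953744572 421.52375652680365 [ 1.08907048 -0.53062344  1.07014879] [-0.42323534  0.45336595 -0.78443047]
top -0.037429080674962485 375.16785955651545 [0.46339724 0.04147493 0.92561316] [ 0.15371533 -0.02741928 -0.98773467]
{'time': 0.1, 'joint_pos': array([ 9.98957359e-01,  5.32961394e-02,  1.61416100e+00,  1.53622306e-05,
        1.47602904e+00, -1.18959495e-01]), 'joint_vel': array([-0.00061006, -0.00034991, -0.0028877 , -0.00250061, -0.00083197,
        0.00075985]), 'joint_efforts': array([-1.18002749e-04, -3.94899380e+01, -3.71364856e+01, -1.47108240e-04,
        3.91133130e-03,  2.35613939e-06]), 'tool_pos': array([0.27315332, 0.5615524 , 0.24918008]), 'tool_rot': array([-3.27742242e-04,  2.24510192e-01,  9.74471281e-01, -8.88259003e-04]), 'contact_force': array([-0.53884363, -0.24401107, -0.90098912]), 'ft_torque': array([-0.00048754,  0.04742789,  0.01425692]), 'grasp_force': 0.0, 'gripper_width': 1.0013725300270848} 0.019
```

View pics/scene0.png

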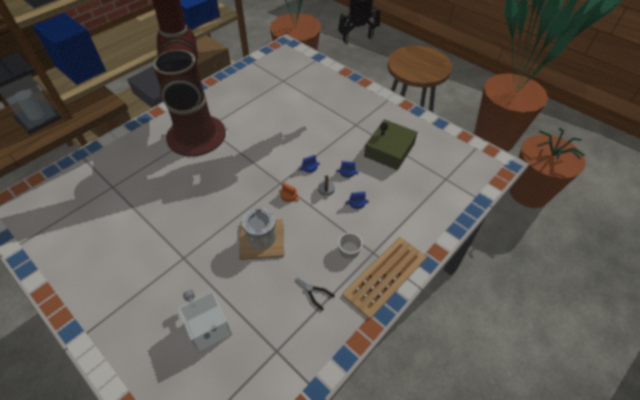

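View pics/top0.png

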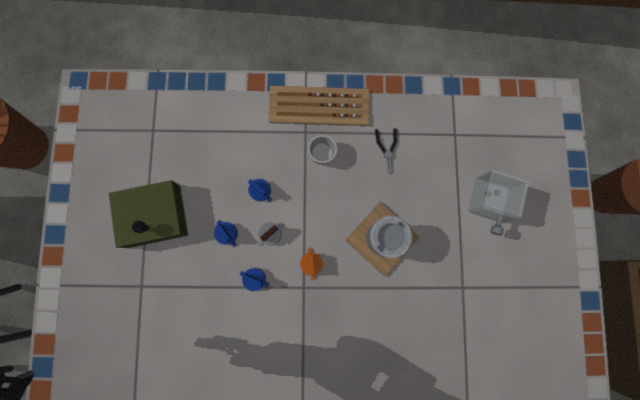

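Scene and top views. The lid candidates in the top view are blue at (260,190), (226,233) and (254,279), orange at (311,264), and steel with a dark wooden bar at (270,233). Only the steel one fits the description. The jar is at about (390,237) on its maple stand. I'll confirm both in an enlarged crop.

Run:
```python
from h import *
im=cv2.imread('pics/top0.png')
a=cv2.resize(im[208:258,245:295],(400,400),interpolation=cv2.INTER_CUBIC)
b=cv2.resize(im[200:280,342:422],(400,400),interpolation=cv2.INTER_CUBIC)
cv2.imwrite('pics/c1.png',cv2.convertScaleAbs(np.hstack([a,b]),alpha=1.6))
d=pickle.load(open('pics/top0.pkl','rb'))
print(p2w(d,[(270,233)],.03),p2w(d,[(390,237)],.1))
```

```text
[[0.51756669 0.13082202 0.03      ]] [[ 0.50658239 -0.14045839  0.1       ]]
```

View pics/c1.png

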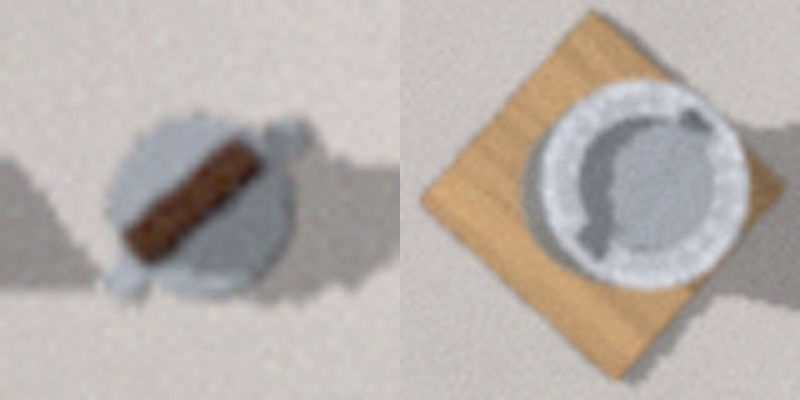

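The crop confirms the steel disc with the dark wooden bar, bar ends at about (142,250) and (248,158) in the crop. In the right half, the collar is centred at about (645,184), with notches at about (597,242) and (693,118).

Run:
```python
from h import *
d=pickle.load(open('pics/top0.pkl','rb'))
L=lambda x,y:(245+x/8-.5,208+y/8-.5); J=lambda x,y:(342+(x-400)/5-.5,200+y/5-.5)
b=p2w(d,[L(142,250),L(248,158)],.048); e=p2w(d,[L(122,284),L(297,130)],.005)
n=p2w(d,[J(597,242),J(693,118)],.1); c=p2w(d,[J(540,184),J(750,184),J(645,78),J(645,290)],.1)
s=p2w(d,[J(422,199),J(595,10),J(785,185),J(620,380)],.012)
ang=lambda p:np.degrees(np.arctan2(*(p[1]-p[0])[1::-1]))
for p in(b,e,n):print(p.mean(0),ang(p),np.linalg.norm(p[1]-p[0]))
print(c.mean(0),np.linalg.norm(c[1]-c[0]),np.linalg.norm(c[3]-c[2]));print(s.mean(0),ang(s))
```

```text
[0.51648756 0.13160357 0.048     ] -48.111212371397606 0.04043190900611808
[0.51827675 0.13151216 0.005     ] -47.7376280640194 0.07046088767861672
[ 0.51005235 -0.14178652  0.1       ] -38.69238184858309 0.07040216027607696
[ 0.50831481 -0.14168618  0.1       ] 0.09361353779497975 0.09345050033509303
[ 0.50875863 -0.14180049  0.012     ] -42.659421094550254
```

Emit:
move_arm([
  [-2.72,-1.86,0,0,0,0,1],
  [-2.72,-1.86,0,0,0,0,1],
  [-2.72,-1.86,0,0,0,0,1],
  [-2.72,-1.86,0,0,0,0,1],
  [-2.72,-1.86,0,0,0,0,1],
  [-2.72,-1.86,0,0,0,0,1],
  [-2.72,-1.86,0,0,0,0,1],
  [-2.72,-1.86,0,0,0,0,1],
  [-2.72,-1.86,0,0,0,0,1],
  [-2.72,-1.86,0,0,0,0,1],
  [-2.72,-1.86,0,0,0,0,1],
  [-2.72,-1.86,0,0,0,0,1],
  [-2.72,-1.86,0,0,0,0,1],
  [-2.72,-1.86,0,0,0,0,1],
  [-2.72,-1.86,0,0,0,0,1],
  [0,0,1,0,0,5.5,1],
  [0,0,1,0,0,5.5,1],
  [0,0,1,0,0,5.5,1],
  [0,0,1,0,0,5.5,1],
  [0,0,0,0,0,0,1],
])

```text
time: 1.77
tool_pos: [0.5166, 0.1323, 0.2072]
tool_rot: [-0.002, 0.407, 0.913, -0.001]
contact_force: [0.3, -0.5, -0.6]
gripper_width: 1.001
grasp_force: 0.0
```

```bash
cat >> h.py <<'E'
from scipy.spatial.transform import Rotation as Ro
def st():
    s=manip.state(); M=Ro.from_quat(np.roll(s['tool_rot'],-1)).as_matrix()
    print('t',s['time'],'p',s['tool_pos'].round(4),'yyaw',np.degrees(np.arctan2(M[1,1],M[0,1])).round(2),'z',M[:,2].round(3),'F',s['contact_force'].round(1),'T',s['ft_torque'].round(2),'w',round(s['gripper_width'],3),'g',round(s['grasp_force'],1))
    return s,M
E
python3 - <<'E'
from h import *
st(); d=grab('wrist','w1')
E
```

```text
t 1.7667 p [0.5166 0.1323 0.2072] yyaw 41.95 z [-0.005 -0.001 -1.   ] F [ 0.3 -0.5 -0.6] T [-0.01  0.05 -0.02] w 1.001 g 0.0
```

View pics/w1.png

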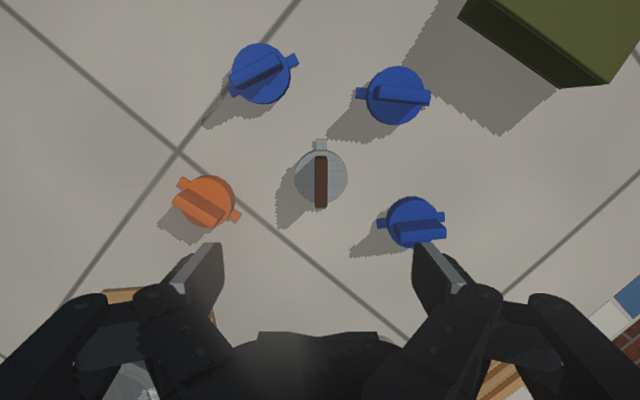

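The wrist view shows the lid's bar vertical, from (320.5,156) to about (321,207). The ear tip is at (320,140) and the disc spans x 294 to 347. One blue lid stands to the right at (412,220).

Run:
```python
from h import *
d=pickle.load(open('pics/w1.pkl','rb'));s,M=st()
b=p2w(d,[(320.8,156),(321,184),(321,207)],.048);print(b, )
print(p2w(d,[(321,207)],.018),'disc',p2w(d,[(294.5,176),(347,176)],.018),'ear',p2w(d,[(320,139)],.003))
bl=p2w(d,[(412,222),(205,200)],.018);print('nbr tool xyz',(bl-s['tool_pos'])@M, 'lid',(b-s['tool_pos'])@M)
im=d['img'][125:225,270:370];cv2.imwrite('pics/c2.png',cv2.resize(im,(600,600),interpolation=cv2.INTER_CUBIC))
```

```text
t 1.8167 p [0.5172 0.1324 0.2085] yyaw 42.16 z [-0.004 -0.    -1.   ] F [-0.4 -0.6  0.3] T [ 0.   -0.    0.02] w 1.001 g 0.0
[[0.50248159 0.15369134 0.048     ]
 [0.51988931 0.13471442 0.048     ]
 [0.53468642 0.1183586  0.048     ]]
[[0.54106948 0.11168337 0.018     ]] disc [[0.49929    0.11803389 0.018     ]
 [0.53862805 0.15345359 0.018     ]] ear [[0.49457504 0.16174317 0.003     ]]
nbr tool xyz [[-0.04863677  0.1000411   0.19007766]
 [-0.02402078 -0.11565393  0.1907659 ]] lid [[ 0.02526013  0.00386257  0.1605183 ]
 [-0.00049102  0.00402781  0.160463  ]
 [-0.02254698  0.00401736  0.16041607]]
```

View pics/c2.png

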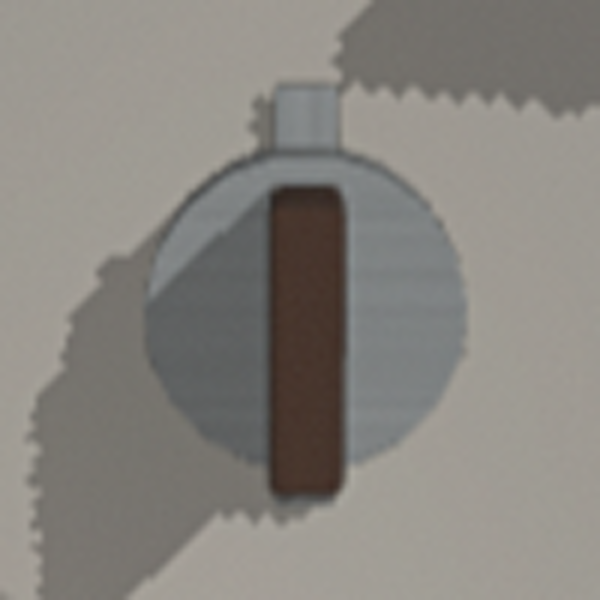

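Emit:
move_arm([
  [0,0.3,2,0,0,0,1],
  [0,0,2,0,0,0,1],
  [0,0,2,0,0,0,1],
  [0,0,2,0,0,0,1],
  [0,0,2,0,0,0,1],
  [0,0,2,0,0,0,1],
  [0,0,2,0,0,0,1],
  [0,0,1.5,0,0,0,1],
  [0,0,0.9,0,0,0,1],
  [0,0,0,0,0,0,1],
  [0,0,0,0,0,0,1],
])

```text
time: 2.73
tool_pos: [0.5207, 0.1347, 0.0467]
tool_rot: [0.0, 0.406, 0.914, 0.0]
contact_force: [-0.9, 0.1, 0.1]
gripper_width: 1.0
grasp_force: 0.0
```

Emit:
move_arm([
  [0,0,0.3,0,0,0,1],
  [0,0,0,0,0,0,0],
  [0,0,0,0,0,0,-0.5],
  [0,0,0,0,0,0,-1],
  [0,0,0,0,0,0,-1],
  [0,0,0,0,0,0,-1],
  [0,0,0,0,0,0,-1],
  [0,0,0,0,0,0,-1],
  [0,0,0,0,0,0,-1],
  [0,0,0,0,0,0,-1],
])

```text
time: 3.57
tool_pos: [0.5208, 0.1347, 0.0437]
tool_rot: [0.0, 0.406, 0.914, 0.0]
contact_force: [0.2, 0.8, 1.7]
gripper_width: 0.131
grasp_force: 61.3
```

Emit:
move_arm([
  [0,0,-2,0,0,0,-1],
  [0,0,-3,0,0,0,-1],
  [0,0,-4,0,0,0,-1],
  [0,0,-4,0,0,0,-1],
  [0,0,-3,0,0,0,-1],
  [-2.67,-1.94,0,0,0,0,-1],
  [-2.67,-1.94,0,0,0,0,-1],
  [-2.67,-1.94,0,0,0,0,-1],
  [-2.67,-1.94,0,0,0,0,-1],
  [-2.67,-1.94,0,0,0,0,-1],
  [-2.67,-1.94,0,0,0,0,-1],
  [-2.67,-1.94,0,0,0,0,-1],
  [-2.67,-1.94,0,0,0,0,-1],
  [-2.67,-1.94,0,0,0,0,-1],
  [-2.67,-1.94,0,0,0,0,-1],
  [0,0,0,0,0,0,-1],
  [0,0,0,0,0,0,-1],
])

```text
time: 4.98
tool_pos: [0.5548, -0.1949, 0.2024]
tool_rot: [-0.001, 0.408, 0.913, 0.0]
contact_force: [0.2, 0.7, -0.6]
gripper_width: 0.126
grasp_force: 60.9
```

Run:
```python
from h import *
s,M=st(); d=grab('wrist','w2'); grab('top','t2')
```

```text
t 4.9833 p [ 0.5548 -0.1949  0.2024] yyaw 41.89 z [-0.001  0.001 -1.   ] F [ 0.2  0.7 -0.6] T [-0.03  0.02 -0.02] w 0.126 g 60.9
```

View pics/w2.png

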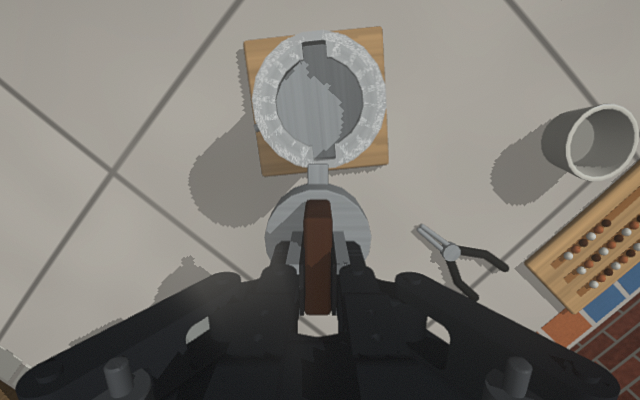

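The wrist view shows the lid gripped with its bar vertical and its ear at (318,173). The collar is centred near (319,100), with notches at about (315,48) and (325,155). I'll enlarge it.

Run:
```python
from h import *
im=cv2.imread('pics/w2.png')[25:245,245:395];cv2.imwrite('pics/c3.png',cv2.resize(im,(409,600),interpolation=cv2.INTER_CUBIC))
```

```text
(no output)
```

View pics/c3.png

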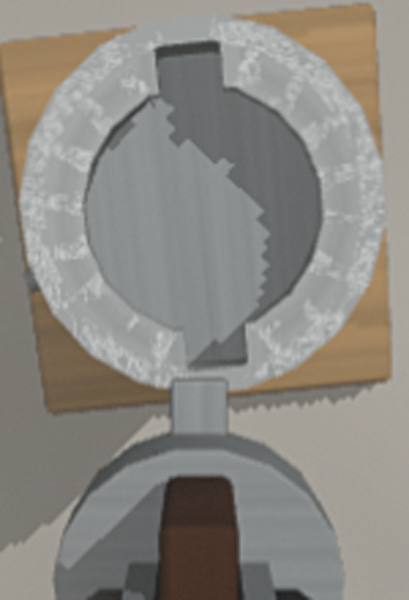

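Crop readings: far notch edge centre (188.5,42.5), near notch edge centre (217,363), collar extents x 20 to 384 and y 15 to 390, ear tip corners (172,379) and (228,379).

Run:
```python
from h import *
d=pickle.load(open('pics/w2.pkl','rb'));s,M=st();k=600/220
P=lambda x,y:(245+x/k-.5,25+y/k-.5)
T=lambda X:(X-s['tool_pos'])@M
n=p2w(d,[P(188.5,42.5),P(217,363)],.1);c=p2w(d,[P(20,205),P(384,205),P(202,15),P(202,390)],.1)
nw=p2w(d,[P(157,45),P(220,40),P(188,365),P(246,361)],.1)
e=p2w(d,[P(172,379),P(228,379)],s['tool_pos'][2]-.0437+.005)
print('notch',n,n.mean(0),np.linalg.norm(n[0]-n[1]),T(n));print('collar',c.mean(0),np.linalg.norm(c[0]-c[1]),np.linalg.norm(c[2]-c[3]),T(c).mean(0))
print('notch w',np.linalg.norm(nw[0]-nw[1]),np.linalg.norm(nw[2]-nw[3]));print('ear',e.mean(0),T(e),np.linalg.norm(e[0]-e[1]))
t=T(n);print('jar ang in tool deg',np.degrees(np.arctan2(t[0,1]-t[1,1],t[0,0]-t[1,0])), 'mid',t.mean(0))
```

```text
t 5.0833 p [ 0.5549 -0.193   0.2026] yyaw 42.06 z [-0.001  0.001 -1.   ] F [-0.2  0.9 -1. ] T [-0.    0.03 -0.04] w 0.129 g 60.9
notch [[ 0.48045432 -0.11384525  0.1       ]
 [ 0.53795945 -0.16702037  0.1       ]] [ 0.50920688 -0.14043281  0.1       ] 0.07832261904944492 [[ 0.10845547 -0.00222448  0.10272352]
 [ 0.03045319  0.00485083  0.10259918]]
collar [ 0.50875794 -0.14042999  0.1       ] 0.09178408023125621 0.09133821427132734 [0.06975716 0.00098174 0.10266189]
notch w 0.01527599530684643 0.015284948055497348
ear [ 0.53035117 -0.16550026  0.16385191] [[ 0.0367939  -0.00509418  0.03875902]
 [ 0.03676436  0.00551102  0.03875702]] 0.010605245336209972
jar ang in tool deg -5.182918221873102 mid [0.06945433 0.00131318 0.10266135]
```

Emit:
move_arm([
  [1.76,0.02,0,0,0,0,-1],
  [1.76,0.02,0,0,0,0,-1],
  [1.76,0.02,0,0,0,0,-1],
  [1.76,0.03,0,0,0,0,-1],
  [0,0,0,0,0,-2.6,-1],
  [0,0,0,0,0,-2.6,-1],
  [0,0,1,0,0,0,-1],
  [0,0,1,0,0,0,-1],
  [0,0,1,0,0,0,-1],
  [0,0,1,0,0,0,-1],
  [0,0,0,0,0,0,-1],
  [0,0,0,0,0,0,-1],
  [0,0,0,0,0,0,-1],
  [0,0,0,0,0,0,-1],
])

```text
time: 6.25
tool_pos: [0.5092, -0.141, 0.1639]
tool_rot: [0.001, 0.365, 0.931, -0.0]
contact_force: [0.6, -0.1, -1.4]
gripper_width: 0.129
grasp_force: 60.9
```

Run:
```python
from h import *
s,M=st(); d=grab('wrist','w3'); st()
cv2.imwrite('pics/c4.png',cv2.resize(d['img'][60:260,220:420],(600,600),interpolation=cv2.INTER_CUBIC))
```

```text
t 6.25 p [ 0.5092 -0.141   0.1639] yyaw 47.24 z [ 0.001 -0.    -1.   ] F [ 0.6 -0.1 -1.4] T [ 0.01  0.02 -0.03] w 0.129 g 60.9
t 6.3 p [ 0.5093 -0.141   0.1641] yyaw 47.24 z [ 0.001 -0.001 -1.   ] F [ 0.5 -0.3  0.1] T [-0.05  0.02  0.05] w 0.125 g 60.9
```

View pics/c4.png

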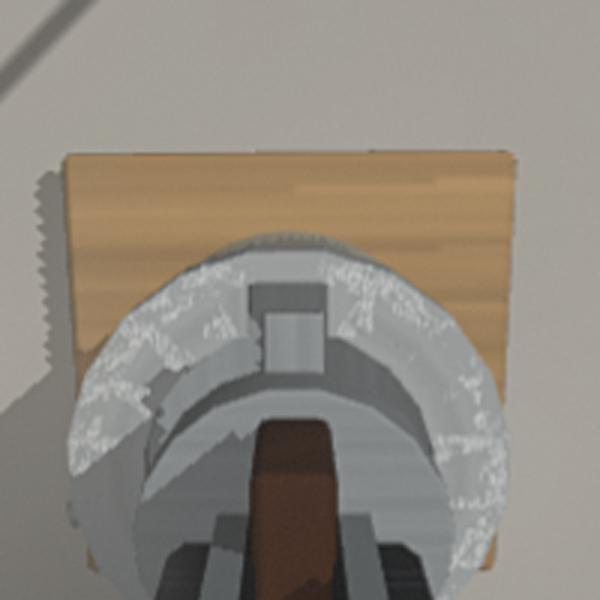

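The ear spans x 265–323 with its tip at row 312, inside the far notch at x 249–327, row 283. The stand is square with the image, so the yaw matches. Next, the residual offsets.

Run:
```python
from h import *
d=pickle.load(open('pics/w3.pkl','rb'));s,M=st()
P=lambda x,y:(220+x/3-.5,60+y/3-.5)
T=lambda X:((X-s['tool_pos'])@M*1e3).round(2)
u=s['tool_pos'][2]-.0437
print('notch',T(p2w(d,[P(249,283),P(327,283)],.1)),'ear',T(p2w(d,[P(265,312),P(323,312)],u+.005)),'collar',T(p2w(d,[P(69,450),P(507,450)],.1)),'stand',T(p2w(d,[P(66,155),P(514,152)],.012)),'disc',T(p2w(d,[P(136,500),P(452,500)],u+.018)))
```

```text
t 6.3 p [ 0.5093 -0.141   0.1641] yyaw 47.24 z [ 0.001 -0.001 -1.   ] F [ 0.5 -0.3  0.1] T [-0.05  0.02  0.05] w 0.125 g 60.9
notch [[39.7  -7.67 64.03]
 [39.7   7.73 64.03]] ear [[38.11 -3.82 38.65]
 [38.11  6.15 38.65]] collar [[  5.09 -45.42  64.05]
 [  5.06  45.42  64.09]] stand [[ 64.1  -62.85 151.97]
 [ 64.95  63.36 152.02]] disc [[  8.61 -25.24  25.68]
 [  8.58  27.56  25.7 ]]
```

Emit:
move_arm([
  [-0.05,-0.06,0.4,0,0,0,-1],
  [0,0,0.4,0,0,0,-1],
  [0,0,0.4,0,0,0,-1],
  [0,0,0.4,0,0,0,-1],
  [0,0,0.4,0,0,0,-1],
  [0,0,0.4,0,0,0,-1],
  [0,0,0,0,0,0,-1],
  [0,0,0,0,0,0,-1],
])

```text
time: 6.97
tool_pos: [0.5085, -0.1414, 0.1388]
tool_rot: [-0.0, 0.364, 0.931, 0.0]
contact_force: [1.0, 0.1, -0.8]
gripper_width: 0.124
grasp_force: 60.9
```

Emit:
move_arm([
  [0,0,0.2,0,0,0,-1],
  [0,0,0.2,0,0,0,-1],
  [0,0,0.2,0,0,0,-1],
  [0,0,0.2,0,0,0,-1],
  [0,0,0,0,0,0,-1],
  [0,0,0,0,0,0,-1],
  [0,0,0,0,0,0,-1],
])

```text
time: 7.55
tool_pos: [0.5088, -0.1415, 0.1313]
tool_rot: [0.0, 0.364, 0.931, 0.0]
contact_force: [-0.1, -0.9, -0.9]
gripper_width: 0.129
grasp_force: 60.9
```

```bash
python3 -c "
from h import *
st()"
```

```text
t 7.55 p [ 0.5088 -0.1415  0.1313] yyaw 47.26 z [ 0. -0. -1.] F [-0.1 -0.9 -0.9] T [-0.05  0.04 -0.04] w 0.129 g 60.9
```

Emit:
move_arm([
  [0,0,0.1,0,0,0,-1],
  [0,0,0,0,0,0,-1],
  [0,0,0.05,0,0,0,-1],
  [0,0,0,0,0,0,-1],
  [0,0,0,0,0,0,-1],
])

```text
time: 7.97
tool_pos: [0.5087, -0.1415, 0.1298]
tool_rot: [-0.0, 0.364, 0.931, 0.0]
contact_force: [0.1, -0.4, -0.7]
gripper_width: 0.125
grasp_force: 60.9
```

Emit:
move_arm([
  [0,0,0.05,0,0,0,-1],
  [0,0,0,0,0,0,-1],
  [0,0,0,0,0,0,-1],
])

```text
time: 8.22
tool_pos: [0.5089, -0.1415, 0.1296]
tool_rot: [0.0, 0.364, 0.931, -0.0]
contact_force: [-1.4, 0.5, 1.8]
gripper_width: 0.123
grasp_force: 61.2
```

Emit:
move_arm([
  [0,0,-0.1,0,0,0,-1],
  [0,0,0,0,0,3,-1],
  [0,0,0,0,0,3,-1],
  [0,0,0,0,0,3,-1],
  [0,0,0,0,0,3,-1],
  [0,0,0,0,0,3,-1],
  [0,0,0,0,0,0,-1],
  [0,0,0,0,0,0,-1],
])

```text
time: 8.88
tool_pos: [0.5087, -0.1415, 0.1301]
tool_rot: [-0.0, 0.482, 0.876, -0.0]
contact_force: [0.4, -0.3, -0.9]
gripper_width: 0.125
grasp_force: 60.8
```

```bash
python3 -c "
from h import *
st()"
```

```text
t 8.8833 p [ 0.5087 -0.1415  0.1301] yyaw 32.33 z [-0.  0. -1.] F [ 0.4 -0.3 -0.9] T [-0.07 -0.02 -0.03] w 0.125 g 60.8
```

Turning freely without torque; continue the remaining 30°.

Emit:
move_arm([
  [0,0,0,0,0,3,-1],
  [0,0,0,0,0,3,-1],
  [0,0,0,0,0,3,-1],
  [0,0,0,0,0,3,-1],
  [0,0,0,0,0,3,-1],
  [0,0,0,0,0,3,-1],
  [0,0,0,0,0,3,-1],
  [0,0,0,0,0,3,-1],
  [0,0,0,0,0,3,-1],
  [0,0,0,0,0,3,-1],
  [0,0,0,0,0,0,-1],
  [0,0,0,0,0,0,-1],
  [0,0,0,0,0,0,-1],
  [0,0,0,0,0,0,-1],
  [0,0,0,0,0,0,-1],
  [0,0,0,0,0,0,-1],
])

```text
time: 10.22
tool_pos: [0.5087, -0.1415, 0.1303]
tool_rot: [-0.0, 0.693, 0.721, -0.0]
contact_force: [-0.4, -0.1, -1.1]
gripper_width: 0.128
grasp_force: 60.8
```

```bash
python3 -c "
from h import *
st(); d=grab('wrist','w5')
cv2.imwrite('pics/c5.png',cv2.resize(d['img'][60:260,220:420],(600,600),interpolation=cv2.INTER_CUBIC))"
```

```text
t 10.2167 p [ 0.5087 -0.1415  0.1303] yyaw 2.28 z [-0. -0. -1.] F [-0.4 -0.1 -1.1] T [-0.03 -0.01  0.02] w 0.128 g 60.8
```

View pics/c5.png

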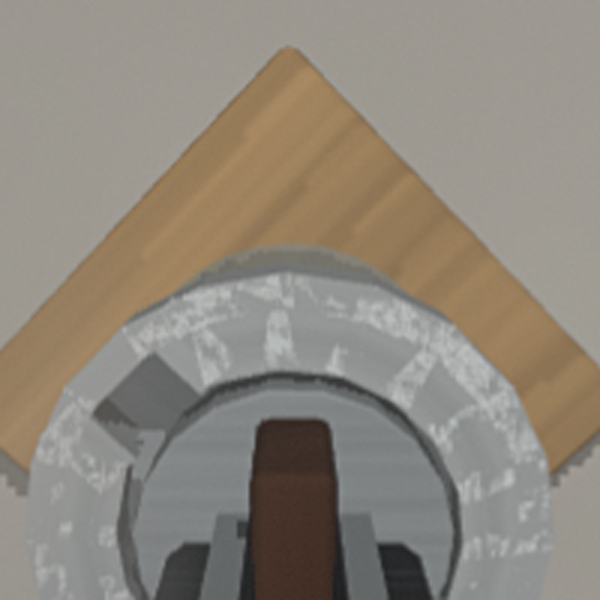

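The lid sits in the collar with its ear hidden under the lip. The empty notch at (150,400) is about 45° counter-clockwise of the bar. The forces are near zero, so I'm handing it in.

```bash
python3 -c "
from h import *
print(manip.job_done()); st()"
```

```text
the job is handed in; nothing more can be done
None
the job is handed in; nothing more can be done
```

I lowered the lid onto the ledge through its notches, turned it 45° clockwise without meeting the catch, and handed it in still gripped and at rest; the judge returned no verdict.

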